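# Scoop used vials out of the injection tray into the sharps box

### The arm

A 6-joint arm with a two-finger parallel gripper is mounted at the origin on a cart in front of the work surface, level with it; the furniture and walls round the work are solid. World frame = base frame: x ahead of the robot, y to its left, z up, the work surface at z = 0. Lengths are in mm, angles in rad, forces in N, time in s.
With the tool pointing down it reaches from about 275 to 750 mm from the base axis. Payload 10.2 kg.
Tool frame: the origin (TCP) lies midway between the tips of the shut fingers; the grasp point (between the pads) lies 19 mm behind it; z points along the fingers, y is the direction in which the jaws open and shut (so a half turn about z gives the same grasp; the last joint's range is limited). The gripper opens to 85 mm and grips with 20 to 120 N. Pads are 22 mm wide; open, the fingers measure 114 mm over their backs; the gripper's body (76 mm by 85 mm) begins 54 mm behind the grasp point. The pads swing forward as they close: fully open they stand 13 mm farther back than shut.
Start: joints at [0.919, 0.313, 1.498, -0, 1.331, -0.223], TCP at [218.297, 477.47, 231.294] pointing down, gripper open.
Joint ranges: [-2.94, 2.94], [-0.97, 2.17], [0.19, 2.56], [-1.23, 4.37], [0.02, 3.11], [-2.88, 2.88]. Speed limits (rad/s): [2.39, 2.39, 3.01, 3.14, 3.14, 3.14].

### API

Orientations are given as a unit quaternion [w, x, y, z].
In Python, from rig import sense, capture, finish_job, search_frame, trace gives the robot as it stands.
- The arm moves only by the tool arm_command, never from a script. Its argument "steps" is one flat list of numbers, 5 for each row, row after row: the shift along the world's x, y, z in units of 50 mm (1.0 is 50 mm), then the turn about the world's z in units of 5 degrees (1.0 is 5 degrees), then the opening in per cent of the stroke, from 0 (shut) to 100 (fully open). In form: [dx, dy, dz, twist, fingers, dx, dy, dz, twist, fingers, ...]. A call has 1 to 5 rows; each row shifts and turns the commanded pose from where the row before left it; what a row does not reach is not made up. A row lasts 1/8 s, in which the tool goes at most 62.5 mm and 10.7 degrees, less where a joint would pass 70% of its speed; a pose out of reach is approached as far as the arm can. A call is refused whole if a number of a shift passes 1 or a number of a turn 1, either way. A call with a gripper value outside its range is refused whole. The fingers move at their own pace and stop on an object; "grip_force" is the grip in N (left out, the last holds). Time passes only in rows, so rows that do not move let the fingers close. It gives the time, the measured TCP pose, the force and the opening at its end, in the units of the state.
- sense(): the state, without advancing time (a new reading comes with each control period).
- capture(name): name is "scene" or "top" or "wrist"; returns a dict with "frame" (480x640x3 uint8, blue, green, red), "fov_y" (degrees; the focal length in pixels is half the picture's height over the tangent of half this angle, whatever the lens; pixels are square), "cx", "cy" (the principal point, pixels), "extrinsics" (4x4, takes a point from world to camera coordinates). Camera axes: x right, y down, z forward; pixel columns grow to the right and rows downward; lengths in mm; the calibration is good to about 2 mm. A picture is of the moment at which its call begins. There is no depth.
- finish_job(): hands the job in, once; it reports no verdict.
Trained networks look in a picture, given as the dict that the camera call returned (one of the last four; its "shot" number tells which), for a name from the list of things; names that differ only in an ending like _2 or _b are one class to them, and where a whole thing is asked for, a point or a joint stands for the part that bears it (a point fixed in the world has none). Each returns a list of dicts, best first, with "score" (0 to 1); they miss things now and then, are a little off and sometimes report something else, mostly with a low value. They report only what shows in the picture. A call takes as long as a camera call.
- search_frame(picture, target): "point" ([x, y, z] in mm, in world coordinates, good to about 4 mm: the middle of the surface that is visible of it).
- trace(picture, target): "mask" (480x640 bool, what is visible of it).
The state is a dict: "time_s": time; "joints": joint angles; "dq": joint speeds; "tau": joint torques, N m; "eef_pos": TCP position; "ee_rot": TCP orientation; "force": force on the tool from outside, world axes, zero at the start; "wrist_torque": the same for the moment, N m; "grip_width": opening from 0.0 (shut) to 1.0 (fully open).
Only numpy, scipy, OpenCV 4.12 (cv2) and the standard library are available. Lean on these libraries where they do the work, as an engineer would, in place of code of your own. Each camera call takes 0.05 s, during which the arm holds its last target. There are 200 camera calls.

### The job

Three used, possibly cracked glass vials are lying in the steel tray and have to go into the red sharps box. First take the forceps off the tray and lay them in the kidney dish, because they are reusable and lie in the way; then scoop the vials up with the yellow scoop and tip all three through the open mouth of the sharps box, never touching a vial with the gripper's fingers. Afterwards stand the scoop upright on the worktop outside the tray and shut the red flap of the sharps box.

Things in the scene. Friction and masses are not known exactly. Their poses are not given: they have to be found in the camera images.
- tray: stainless injection tray, fixed to the worktop, 262 x 104 mm over its rolled rim, 28 mm high. Origin at the centre of its underside; x along its length towards the far end, where the vials lie; y across. Inner floor 4 mm above the worktop, flat, 230 mm (x) by 86 mm (y); the walls flare outwards, the end walls by 14 mm and the side walls by 7 mm over their height
- tray_far_end (a point): the middle of the edge where the tray's floor meets its far (+x) end wall
- scoop: loose yellow scoop, 0.14 kg: pan 90 (x) by 78 mm (y), floor 1.6 mm thick, open at the front with a flat lip at x = +45 mm; back and side walls 2.5 mm thick, 36 mm high, the sides sloping down to the lip from x = 4 to 40 mm. Origin: centre of its underside, z up. Grip bar behind: 24 (x) by 20 mm (y), 95 mm long from (-60, 0, 12) mm, leaning back (to -x) 20 degrees from vertical; take it along y
- scoop_grip (a point): centre of the scoop's grip bar, 70 mm up it: at (-83.9, 0, 77.8) mm in the scoop's frame; the end of the bar is 25 mm further
- scoop_lip (a point): middle of the scoop's lip, at (45, 0, 0) mm in the scoop's frame
- vial_0: white glass vial with blue cap, 25 mm in diameter, 53 mm long, 24 g, loose, lying on its side in the tray, roughly across it. Origin at the centre of its foot; z along it to the cap
- vial_1: the same kind of vial as vial_0
- vial_2: the same kind of vial as vial_0
- forceps: dressing forceps, steel, 15 x 134 x 8 mm, 30 g, loose, lying across the tray's rim near the end away from the vials, their underside about 28 mm above the worktop. Origin at the centre of the underside; y along their length, z up
- kidney_dish: stainless kidney dish, 97 mm (x) by 197 mm (y), 35 mm high, 0.16 kg, loose, open to the top, floor 4 mm thick. Origin at the centre of its underside; y along its length
- sharps_box: red sharps box, 133 mm (x) by 143 mm (y), fixed to the worktop. Origin at the centre of its underside; front at -x. Its lid's top is 180 mm above the worktop; the mouth in the lid is a rectangular opening from x = -54 to +9 mm and y = -42 to +42 mm; the box is hollow under it
- sharps_mouth (a point): centre of the sharps box's mouth, at (-22.5, 0, 180) mm in the box's frame
- sharps_box_flap (a joint): angle of the red flap over the mouth, rad: 0 = shut, lying flat on the lid; about 1.57 = standing upright; at most 1.75. The hinge runs along the box's y axis at x = +8 mm, 182 mm above the worktop; the flap is 64 mm long, 84 mm wide and 3.5 mm thick. Its hinge is stiff enough that it stays where it is left
- flap_edge (a point): middle of the flap's free edge

How it is judged (in metres and radians):
On the way, in this order (a step that is already met when the one before it is completed fails the run):
1. the forceps lie in the kidney dish, let go, while all three vials are still low in the tray (horizontal distance between forceps and kidney_dish below 0.06 m and height (world z) of forceps below 0.05 m and contact force between the fingers and forceps below 0.1 N and height (world z) of each of vial_0, vial_1, vial_2 below 0.045 m and horizontal distance between each of vial_0, vial_1, vial_2 and tray below 0.14 m), for 0.2 s.
2. all three vials are inside the sharps box (x of vial_0 in the frame of sharps_box between -0.064 and 0.064 m and y of vial_0 in the frame of sharps_box between -0.069 and 0.069 m and height (world z) of vial_0 between -0.01 and 0.15 m and x of vial_1 in the frame of sharps_box between -0.064 and 0.064 m and y of vial_1 in the frame of sharps_box between -0.069 and 0.069 m and height (world z) of vial_1 between -0.01 and 0.15 m and x of vial_2 in the frame of sharps_box between -0.064 and 0.064 m and y of vial_2 in the frame of sharps_box between -0.069 and 0.069 m and height (world z) of vial_2 between -0.01 and 0.15 m), for 0.2 s.
At the end, for the whole second after the job is handed in: Vials at rest inside the sharps box; flap shut (under 0.12 rad); forceps at rest in the dish (centres within 60 mm, below 50 mm); scoop at rest upright on the worktop (tilt under 0.12 rad, underside within 8 mm of it), its centre over 85 mm from the tray's (all of step 2 and linear speed of each of vial_0, vial_1, vial_2, forceps, scoop below 0.02 m/s and value of joint sharps_box_flap below 0.12 rad and horizontal distance between forceps and kidney_dish below 0.06 m and height (world z) of forceps below 0.05 m and angle between scoop's own z axis and vertical below 0.12 rad and height (world z) of scoop between -0.01 and 0.008 m and horizontal distance between scoop and tray above 0.085 m); the robot touches nothing.
It fails at once if the gripper's fingers touch a vial (more than 0.3 N) (contact force between the fingers and vial_0 above 0.3 N or contact force between the fingers and vial_1 above 0.3 N or contact force between the fingers and vial_2 above 0.3 N).
It also fails if it takes over 72 s, if anything falls off the work surface, if the arm or the gripper's body presses on something with over 40 N, if the wrist force passes 120 N, or if a joint passes its speed limit or range.

## Working session

There is one attempt and no reset: what is moved stays moved. The work goes in short steps, Python scripts to look and compute and a tool call to move; the robot and the scene stay as the last step left them, time stands still between calls to the robot, and variables do not carry over. Pictures are saved under pics/ and viewed, on a budget of 10 in all, crops included, one or two more only if the job needs it, and the job is handed in when it is done.

Besides the shell and the picture viewer there is one more tool, called after "Emit:" by a JSON object that holds its "op" and its "data", one argument or row to a line. arm_command: Moves the arm, as the interface text tells. Its arguments: {"type":"object","properties":{"steps":{"type":"array"},"grip_force":{"type":"number"}},"required":["steps"]}

```bash
mkdir -p pics; cat > h.py <<'E'
import numpy as np, cv2
from rig import sense, capture, search_frame, trace
def proj(c,P):
    E=np.array(c["extrinsics"]);p=E[:3,:3]@np.asarray(P,float)+E[:3,3];f=240/np.tan(np.radians(c["fov_y"])/2)
    return np.array([c["cx"]+f*p[0]/p[2],c["cy"]+f*p[1]/p[2]])
def atz(c,u,v,z):
    E=np.array(c["extrinsics"]);R=E[:3,:3];o=-R.T@E[:3,3];f=240/np.tan(np.radians(c["fov_y"])/2)
    d=R.T@np.array([(u-c["cx"])/f,(v-c["cy"])/f,1]);return o+d*(z-o[2])/d[2]
E
python3 - <<'E'
from h import *
s=sense();print(s["time_s"],s["eef_pos"],s["ee_rot"],s["grip_width"])
for n in ["top","scene"]:
    c=capture(n);cv2.imwrite(f"pics/{n}0.png",c["frame"])
    print(n,c["fov_y"],np.round(c["extrinsics"],3).tolist())
    for t in ["tray","tray_far_end","scoop","scoop_grip","scoop_lip","vial_0","forceps","kidney_dish","sharps_box","sharps_mouth","flap_edge"]:
        try:
            r=search_frame(c,t);print(t,[(np.round(d["point"]).tolist(),round(d["score"],2)) for d in r[:4]])
            if t in("tray","scoop","forceps","kidney_dish","sharps_box"):
                m=trace(c,t)
                if m:
                    cn=max(cv2.findContours(m[0]["mask"].astype(np.uint8),0,2)[0],key=cv2.contourArea)
                    print("   rect",cv2.minAreaRect(cn))
        except Exception as e: print(t,e)
E
```

```text
0.0 [218.11735503 477.25115872 230.71796593] [-2.86996611e-04  2.12755004e-01  9.77105343e-01 -6.11559784e-04] 1.004507863105395
top 42.08648067981646 [[0.01, -1.0, -0.009, -59.592], [-0.994, -0.009, -0.109, 563.294], [0.109, 0.01, -0.994, 1083.289], [0.0, 0.0, 0.0, 1.0]]
tray [([553.0, -98.0, 3.0], 0.83), ([498.0, -236.0, 4.0], 0.71), ([639.0, 3.0, -0.0], 0.37)]
   rect ((329.8582458496094, 247.62075805664062), (59.78667068481445, 148.365478515625), 75.21726989746094)
tray_far_end [([558.0, -97.0, 10.0], 0.93)]
scoop [([499.0, -236.0, 5.0], 0.61)]
   rect ((427.4647521972656, 271.6833190917969), (45.27474594116211, 92.49901580810547), 53.392921447753906)
scoop_grip [([498.0, -238.0, 1.0], 0.64)]
scoop_lip [([493.0, -233.0, 5.0], 0.88), ([512.0, 161.0, 227.0], 0.5)]
vial_0 [([546.0, -66.0, 28.0], 0.88), ([538.0, -28.0, 31.0], 0.79), ([531.0, 6.0, 29.0], 0.77), ([555.0, -98.0, 7.0], 0.69)]
forceps [([568.0, -159.0, 38.0], 0.49)]
   rect ((330.29644775390625, 247.7060546875), (59.43622589111328, 147.9075469970703), 75.61860656738281)
kidney_dish [([640.0, -1.0, -1.0], 0.58), ([513.0, 1
[... 1016 characters left out ...]
 0.82)]
vial_0 [([534.0, -35.0, 25.0], 0.83), ([539.0, -72.0, 23.0], 0.75), ([520.0, -2.0, 20.0], 0.54)]
forceps [([568.0, -160.0, 35.0], 0.46)]
   rect ((349.8846130371094, 321.576904296875), (4.714951515197754, 17.47305679321289), 56.3099365234375)
kidney_dish [([653.0, 11.0, 14.0], 0.64)]
   rect ((342.03668212890625, 270.7110290527344), (79.21223449707031, 31.225135803222656), 16.699243545532227)
sharps_box [([484.0, 122.0, 128.0], 0.69), ([537.0, -74.0, 23.0], 0.5)]
   rect ((259.414794921875, 225.641845703125), (119.13956451416016, 80.26835632324219), 88.99491119384766)
sharps_mouth [([484.0, 122.0, 128.0], 0.62)]
flap_edge [([513.0, 159.0, 215.0], 0.78), ([513.0, -239.0, 16.0], 0.39)]
```

```bash
python3 - <<'E'
from h import *
a=cv2.imread("pics/top0.png")[150:360,120:500];cv2.imwrite("pics/v1.png",cv2.resize(a,None,fx=2.1,fy=2.1,interpolation=2))
a=cv2.imread("pics/scene0.png")[140:420,180:460];cv2.imwrite("pics/v2.png",cv2.resize(a,(600,600),interpolation=2))
E
```

```text
(no output)
```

View pics/v1.png

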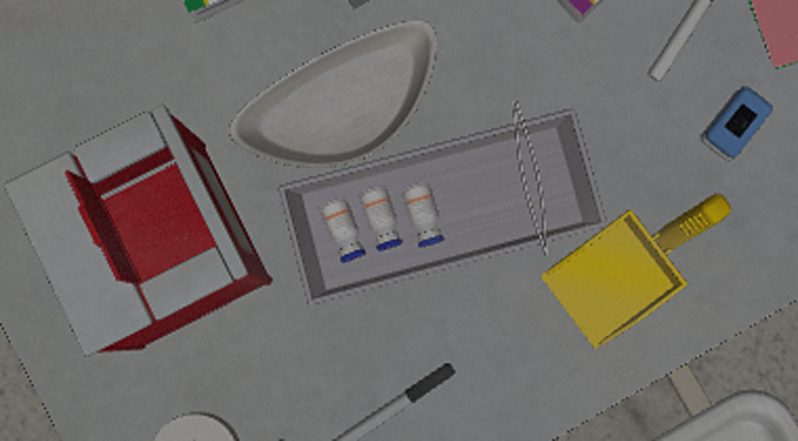

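View pics/v2.png

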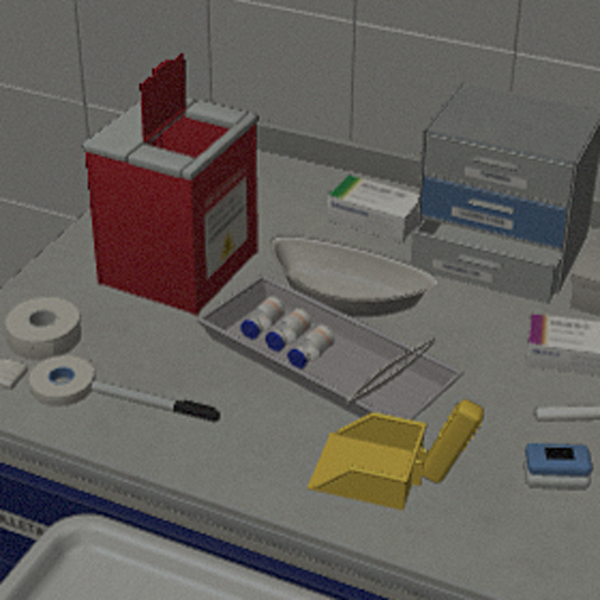

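The top view shows the three vials at the left (+y) end of the tray at crop pixels (343,228), (381,217) and (421,213). The forceps cross the right end at (530,178). The scoop is on the right with its lip facing lower-left, edge (543,275)-(597,347). The box mouth opens to the right, with its flap standing up at the left.

```bash
python3 - <<'E'
from h import *
c=capture("top")
def q(n,z,*pts):
    P=[atz(c,120+x/2.1,150+y/2.1,z)[:2] for x,y in pts]
    P=np.array(P);print(n,"mean",P.mean(0).round(),P.round().tolist())
    d=np.roll(P,-1,0)-P;print("   len",np.hypot(*d.T).round(),"ang",np.degrees(np.arctan2(d[:,1],d[:,0])).round(1))
q("tray",28,(282,187),(575,112),(602,217),(312,300))
q("scooplip",0,(543,275),(597,347))
q("scoopback",36,(628,212),(686,283))
q("gripend",95,(720,203),(720,203))
q("forceps",33,(517,103),(545,252))
q("lid",180,(5,185),(163,105),(270,282),(85,353))
q("mouth",180,(103,193),(172,163),(216,247),(140,283))
q("flaptop",245,(68,172),(113,277))
q("vials",17,(343,228),(381,217),(421,213))
q("dish",35,(233,130),(430,24))
for t in ["sharps_box","scoop","kidney_dish","tray"]:
    m=trace(c,t)
    if m:
        cn=max(cv2.findContours(m[0]["mask"].astype(np.uint8),0,2)[0],key=cv2.contourArea)
        r=cv2.boxPoints(cv2.minAreaRect(cn));z={"sharps_box":180,"scoop":10,"kidney_dish":33,"tray":28}[t]
        print(t,m[0]["score"],[atz(c,u,v,z)[:2].round().tolist() for u,v in r])
E
```

```text
tray mean [551. -82.] [[564.0, 55.0], [631.0, -195.0], [541.0, -217.0], [468.0, 28.0]]
   len [259.  93. 256. 100.] ang [ -75.  -165.9  106.5   15.9]
scooplip mean [ 461. -193.] [[492.0, -170.0], [431.0, -216.0]]
   len [77. 77.] ang [-143.   37.]
scoopback mean [ 515. -262.] [[544.0, -238.0], [485.0, -286.0]]
   len [76. 76.] ang [-141.   39.]
gripend mean [ 547. -302.] [[547.0, -302.0], [547.0, -302.0]]
   len [0. 0.] ang [0. 0.]
forceps mean [ 574. -156.] [[637.0, -145.0], [510.0, -168.0]]
   len [129. 129.] ang [-169.4   10.6]
lid mean [514. 149.] [[547.0, 243.0], [608.0, 128.0], [477.0, 46.0], [425.0, 180.0]]
   len [130. 154. 144. 138.] ang [ -62.1 -147.7  111.6   27.5]
mouth mean [521. 130.] [[542.0, 171.0], [564.0, 120.0], [503.0, 86.0], [476.0, 141.0]]
   len [55. 71. 61. 72.] ang [ -65.7 -151.1  116.    24.1]
flaptop mean [513. 163.] [[549.0, 179.0], [477.0, 146.0]]
   len [79. 79.] ang [-155.   25.]
vials mean [538. -30.] [[530.0, 3.0], [540.0, -29.0], [544.0, -63.0]]
   len [34. 35. 68.] ang [-73.3 -83.8 101.4]
dish mean [658.  14.] [[612.0, 97.0], [705.0, -70.0]]
   len [191. 191.] ang [-60.8 119.2]
sharps_box 0.56 [[550.0, 248.0], [617.0, 116.0], [475.0, 43.0], [410.0, 174.0]]
scoop 0.83 [[492.0, -166.0], [592.0, -300.0], [526.0, -348.0], [427.0, -214.0]]
kidney_dish 0.72 [[629.0, 112.0], [725.0, -57.0], [641.0, -103.0], [546.0, 65.0]]
tray 0.93 [[566.0, 61.0], [638.0, -194.0], [534.0, -222.0], [463.0, 31.0]]
```

Emit:
{"op": "arm_command", "data": {
  "steps": [0.5,-0.9,1,1,60,0.55,-0.97,1,1,60,0.55,-0.97,0,1,60,0.55,-0.97,0,1,60,0.55,-0.97,0,1,60]
}}

```text
time_s: 2.58
eef_pos: [346.1, 250.7, 316.8]
ee_rot: [0.0, -0.005, 1.0, 0.0]
force: [0.9, 0.9, -0.0]
grip_width: 0.604
```

Emit:
{"op": "arm_command", "data": {
  "steps": [0.55,-0.97,0,1,60,0.55,-0.97,0,1,60,0.55,-0.97,0,0,60,0.55,-0.97,-0.5,0,60,0.55,-0.97,-1,0,60]
}}

```text
time_s: 3.2
eef_pos: [479.8, 15.7, 249.9]
ee_rot: [0.002, -0.09, 0.996, -0.0]
force: [1.3, 0.2, 0.0]
grip_width: 0.601
```

Emit:
{"op": "arm_command", "data": {
  "steps": [0.55,-0.97,-0.6,0,40,0.55,-0.97,-0.6,0,40,0.57,-0.98,0,0,40,0,0,0,0,40]
}}

```text
time_s: 3.7
eef_pos: [562.0, -129.9, 189.5]
ee_rot: [-0.0, -0.089, 0.996, 0.0]
force: [-0.1, 0.9, -0.9]
grip_width: 0.404
```

```bash
python3 - <<'E'
from h import *
s=sense();print(s["time_s"],s["eef_pos"],s["ee_rot"],s["grip_width"],s["joints"],s["force"])
c=capture("wrist");cv2.imwrite("pics/w1.png",c["frame"])
print(c["fov_y"],np.round(c["extrinsics"],3).tolist())
r=search_frame(c,"forceps");print([(np.round(d["point"]).tolist(),round(d["score"],2)) for d in r[:4]])
m=trace(c,"forceps")
if m:
  v,u=np.nonzero(m[0]["mask"]);print(m[0]["score"],len(u));r=cv2.minAreaRect(np.c_[u,v].astype(np.float32));print(r)
  b=[atz(c,*p,32)[:2].round(1).tolist() for p in cv2.boxPoints(r)];print(b,np.mean(b,0))
E
```

```text
3.7 [ 561.96888077 -129.90674564  189.49671911] [-3.95495411e-04 -8.91320796e-02  9.96019736e-01  4.87009947e-05] 0.40355642627859906 [-4.30059709e-01  4.60076304e-01  1.39728338e+00 -3.21017543e-04
  1.28496803e+00 -2.17926647e+00] [-0.05623493  0.88103411 -0.88697463]
67.76478046972252 [[-0.178, 0.984, -0.0, 228.154], [0.936, 0.169, 0.309, -530.146], [0.304, 0.055, -0.951, 177.391], [0.0, 0.0, 0.0, 1.0]]
[([565.0, -155.0, 33.0], 0.92), ([494.0, -246.0, 0.0], 0.5)]
0.6 415
((288.7773742675781, 209.87924194335938), (115.9773941040039, 14.855530738830566), 87.51044464111328)
[[509.4, -175.4], [506.8, -163.5], [606.7, -143.3], [609.7, -156.5]] [ 558.15  -159.675]
```

View pics/w1.png

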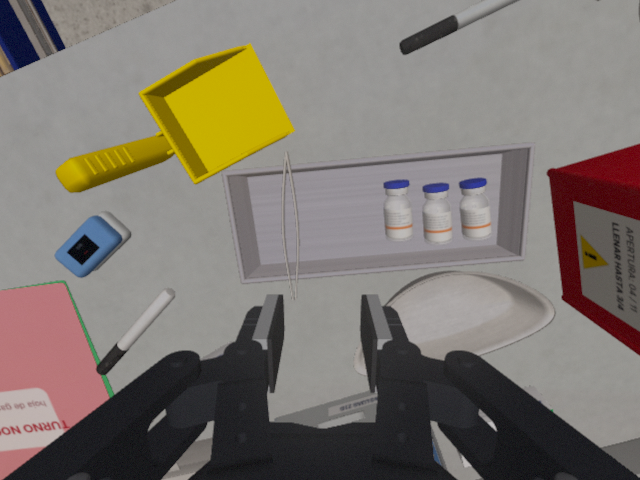

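The wrist view shows the forceps from (288,152) to (294,299), the tray rim corners at (224,172), (532,145), (523,260) and (242,283), and the scoop lip from (249,46) to (293,130). The dish spans (356,365) to (554,312).

```bash
python3 - <<'E'
from h import *
c=capture("wrist")
def q(n,z,*pts):
    P=np.array([atz(c,x,y,z)[:2] for x,y in pts]);print(n,"mean",P.mean(0).round(1),P.round().tolist())
    d=np.roll(P,-1,0)-P;print("   len",np.hypot(*d.T).round(),"ang",np.degrees(np.arctan2(d[:,1],d[:,0])).round(1))
q("tray",28,(224,172),(532,145),(523,260),(242,283))
q("lip",0,(249,46),(293,130))
q("back36",36,(142,95),(203,182))
q("forceps",32,(288,152),(294,299))
q("dish",35,(356,365),(554,312))
q("dishbelly",35,(455,272),(455,350))
q("vialcaps",17,(397,184),(436,188),(473,184))
q("vialfeet",17,(399,239),(437,242),(477,237))
q("boxbase",0,(568,300),(568,300))
q("boxfront180",180,(549,172),(549,172))
E
```

```text
tray mean [548.8 -77.8] [[534.0, -216.0], [465.0, 32.0], [563.0, 61.0], [633.0, -189.0]]
   len [257. 102. 260. 103.] ang [ 105.4   16.3  -74.4 -165. ]
lip mean [ 460.6 -189. ] [[431.0, -212.0], [490.0, -166.0]]
   len [75. 75.] ang [  38.1 -141.9]
back36 mean [ 514.4 -255.9] [[485.0, -282.0], [544.0, -230.0]]
   len [78. 78.] ang [  41.5 -138.5]
forceps mean [ 572.9 -151.6] [[507.0, -165.0], [639.0, -139.0]]
   len [134. 134.] ang [  11.2 -168.8]
dish mean [651.6  18.3] [[697.0, -67.0], [606.0, 104.0]]
   len [193. 193.] ang [118.2 -61.8]
dishbelly mean [623.3  12.3] [[584.0, 0.0], [663.0, 24.0]]
   len [83. 83.] ang [  17.1 -162.9]
vialcaps mean [513.1 -33. ] [[518.0, -67.0], [515.0, -32.0], [506.0, -1.0]]
   len [35. 33. 67.] ang [ 94.7 106.7 -79.5]
vialfeet mean [561.2 -16.9] [[567.0, -52.0], [564.0, -17.0], [552.0, 18.0]]
   len [36. 37. 72.] ang [ 95.8 108.1 -78. ]
boxbase mean [604.6 141.2] [[605.0, 141.0], [605.0, 141.0]]
   len [0. 0.] ang [0. 0.]
boxfront180 mean [482.7 -42.7] [[483.0, -43.0], [483.0, -43.0]]
   len [0. 0.] ang [0. 0.]
```

Emit:
{"op": "arm_command", "data": {
  "steps": [0.22,-0.48,-0.95,0,40,0,0,-0.95,0,40,0,0,-0.95,0,40,0,0,-0.6,0,40,0,0,0,0,40],
  "grip_force": 40
}}

```text
time_s: 4.53
eef_pos: [571.2, -149.5, 16.9]
ee_rot: [-0.002, -0.092, 0.996, 0.001]
force: [1.0, 0.5, 0.3]
grip_width: 0.405
```

Emit:
{"op": "arm_command", "data": {
  "steps": [0,0,0,0,0,0,0,0,0,0,0,0,0,0,0,0,0,0,0,0]
}}

```text
time_s: 5.03
eef_pos: [573.2, -151.0, 20.0]
ee_rot: [0.001, -0.091, 0.996, -0.001]
force: [-0.8, 1.8, 7.4]
grip_width: 0.157
```

Emit:
{"op": "arm_command", "data": {
  "steps": [0,0,0.4,0,0,0,0,0.9,0,0,0,0.1,0.5,-1,0,0.1,0.25,0,-1,0,0.1,0.25,0,-1,0]
}}

```text
time_s: 5.65
eef_pos: [582.5, -120.7, 109.3]
ee_rot: [0.001, 0.041, 0.999, -0.0]
force: [-0.3, -0.1, -0.6]
grip_width: 0.156
```

Emit:
{"op": "arm_command", "data": {
  "steps": [0.1,0.25,0,-1,0,0.1,0.25,0,-1,0,0.1,0.25,0,-1,0,0.1,0.25,0,-1,0,0.1,0.25,0,-1,0]
}}

```text
time_s: 6.28
eef_pos: [607.5, -58.0, 108.9]
ee_rot: [0.001, 0.257, 0.967, -0.0]
force: [-0.3, 0.8, -0.3]
grip_width: 0.155
```

Emit:
{"op": "arm_command", "data": {
  "steps": [0.1,0.25,0,-1,0,0.1,0.25,0,-1,0,0.1,0.25,0,-1,0,0.1,0.25,0,-1,0,0.1,0.25,0,-1,0]
}}

```text
time_s: 6.9
eef_pos: [632.5, 4.5, 108.9]
ee_rot: [0.001, 0.46, 0.888, 0.0]
force: [0.6, -0.8, 0.1]
grip_width: 0.153
```

Emit:
{"op": "arm_command", "data": {
  "steps": [0.06,0.08,0,-1,0,0,0,0,-0.6,0,0,0,0,0,0]
}}

```text
time_s: 7.28
eef_pos: [635.4, 8.1, 108.7]
ee_rot: [0.0, 0.519, 0.855, 0.0]
force: [-0.0, -0.3, 0.2]
grip_width: 0.157
```

```bash
python3 - <<'E'
from h import *
s=sense();print(s["time_s"],s["eef_pos"],s["ee_rot"],s["grip_width"])
c=capture("wrist");cv2.imwrite("pics/w2.png",c["frame"])
for t in["kidney_dish","forceps"]:
  r=search_frame(c,t);print(t,[(np.round(d["point"]).tolist(),round(d["score"],2)) for d in r[:4]])
E
```

```text
7.275 [635.35899762   8.09767055 108.73062401] [4.02057581e-04 5.19036245e-01 8.54752128e-01 1.24236617e-04] 0.1571325365991994
kidney_dish [([633.0, 15.0, 4.0], 0.96)]
forceps [([624.0, 30.0, 126.0], 0.78), ([494.0, -221.0, 2.0], 0.61)]
```

View pics/w2.png

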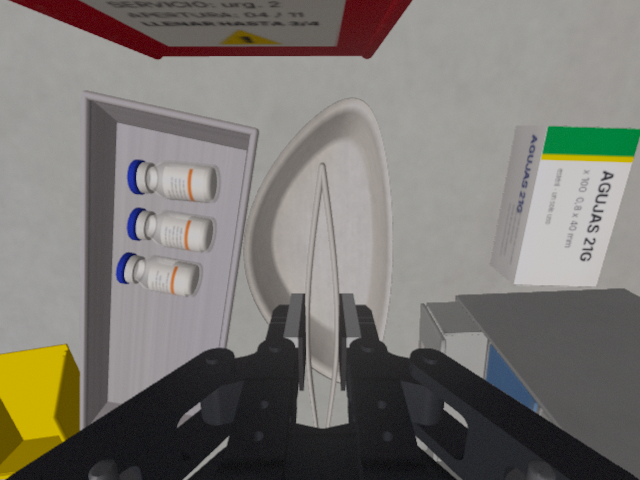

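The dish runs from (350,97) down to about (320,380), and the forceps hang over it, aligned with its length. Before descending I'll check how far the drawer unit at (430,305) is from the gripper.

```bash
python3 - <<'E'
from h import *
c=capture("wrist")
t=sense()["eef_pos"]; a=np.radians(118-90)
for z in(0,50,100,150):
  for p in((420,305),(455,295),(350,97),(385,345),(390,230)):
    w=atz(c,*p,z)-t; print(z,p,(w[:2]+t[:2]).round(),"along jaw",round(w[0]*np.cos(a)+w[1]*np.sin(a)),"across",round(-w[0]*np.sin(a)+w[1]*np.cos(a)))
E
```

```text
0 (420, 305) [728.  -5.] along jaw 75 across -55
0 (455, 295) [747.  15.] along jaw 102 across -47
0 (350, 97) [606. 102.] along jaw 18 across 97
0 (385, 345) [722. -49.] along jaw 50 across -92
0 (390, 230) [675.  36.] along jaw 49 across 6
50 (420, 305) [702.  11.] along jaw 60 across -29
50 (455, 295) [718.  27.] along jaw 82 across -22
50 (350, 97) [604.  97.] along jaw 14 across 93
50 (385, 345) [697. -24.] along jaw 40 across -58
50 (390, 230) [660.  45.] along jaw 39 across 21
100 (420, 305) [676.  28.] along jaw 45 across -2
100 (455, 295) [688.  40.] along jaw 61 across 3
100 (350, 97) [602.  92.] along jaw 11 across 90
100 (385, 345) [672.   1.] along jaw 30 across -24
100 (390, 230) [644.  53.] along jaw 29 across 35
150 (420, 305) [650.  44.] along jaw 30 across 25
150 (455, 295) [658.  52.] along jaw 41 across 28
150 (350, 97) [601.  88.] along jaw 7 across 86
150 (385, 345) [648.  26.] along jaw 20 across 10
150 (390, 230) [629.  61.] along jaw 19 across 50
```

Emit:
{"op": "arm_command", "data": {
  "steps": [0,0.08,-0.6,0,0,0,0,-0.8,0,0,0,0,-0.5,0,0,0,0,0,0,0]
}}

```text
time_s: 7.98
eef_pos: [634.4, 12.1, 11.7]
ee_rot: [-0.002, 0.519, 0.855, -0.001]
force: [1.0, -1.1, 0.6]
grip_width: 0.156
```

Emit:
{"op": "arm_command", "data": {
  "steps": [0,0,0,0,35,0,0,0,0,35,0,0,0.3,0,35,0,0,1,0,35,0,0,1,0,35]
}}

```text
time_s: 8.6
eef_pos: [635.3, 12.1, 131.0]
ee_rot: [0.001, 0.519, 0.855, 0.0]
force: [0.1, 0.5, 0.7]
grip_width: 0.351
```

```bash
python3 - <<'E'
from h import *
s=sense();print(s["time_s"],s["eef_pos"],s["ee_rot"],s["grip_width"],s["joints"])
c=capture("wrist")
for t in["kidney_dish","forceps","vial_0","scoop","scoop_grip"]:
  r=search_frame(c,t);print(t,[(np.round(d["point"]).tolist(),round(d["score"],2)) for d in r[:4]])
cv2.imwrite("pics/w3.png",c["frame"])
E
```

```text
8.6 [635.25778144  12.06252843 131.01402799] [5.18396418e-04 5.19253694e-01 8.54619969e-01 1.99948311e-04] 0.3512925492082275 [-1.65088222e-01  6.38810991e-01  1.26648788e+00 -1.50242443e-05
  1.23518263e+00 -6.43924503e-01]
kidney_dish [([636.0, 12.0, 5.0], 0.74)]
forceps [([634.0, 25.0, 12.0], 0.68)]
vial_0 [([545.0, -63.0, 21.0], 0.75), ([534.0, 6.0, 28.0], 0.6), ([545.0, -25.0, 28.0], 0.57)]
scoop []
scoop_grip [([485.0, -231.0, 2.0], 0.63)]
```

Emit:
{"op": "arm_command", "data": {
  "steps": [-0.27,-0.87,0.5,0.5,60,-0.27,-0.87,0.2,0.5,60,-0.27,-0.87,0,0.5,60,-0.27,-0.87,0,0.5,60,-0.27,-0.87,0,0.2,60]
}}

```text
time_s: 9.52
eef_pos: [566.8, -206.6, 162.0]
ee_rot: [-0.001, 0.435, 0.901, 0.0]
force: [1.2, -0.1, 0.3]
grip_width: 0.599
```

Emit:
{"op": "arm_command", "data": {
  "steps": [-0.27,-0.87,0,0,60,-0.27,-0.86,0,0,60,0,0,0,0,60]
}}

```text
time_s: 9.9
eef_pos: [539.4, -294.2, 161.8]
ee_rot: [-0.001, 0.437, 0.9, 0.0]
force: [-0.6, 1.0, 0.1]
grip_width: 0.598
```

```bash
python3 - <<'E'
from h import *
s=sense();print(s["time_s"],s["eef_pos"],s["ee_rot"],s["grip_width"],s["joints"])
c=capture("wrist");cv2.imwrite("pics/w4.png",c["frame"])
for t in["scoop","scoop_grip","scoop_lip"]:
  r=search_frame(c,t);print(t,[(np.round(d["point"]).tolist(),round(d["score"],2)) for d in r[:4]])
def pose(cx,cy,a):
  R=np.array([[np.cos(a),-np.sin(a)],[np.sin(a),np.cos(a)]])
  return lambda P:np.r_[R@np.array(P[:2])+[cx,cy],P[2]]
f=pose(488.8,-226.2,np.radians(128.5))
for P in[(45,39,0),(45,-39,0),(-45,39,36),(-45,-39,36),(-60,0,12),(-92.5,10,101),(-92.5,-10,101),(-83.9,0,77.8)]:
  u=proj(c,f(P));print(P,u.round());
E
```

```text
9.9 [ 539.3621118  -294.20430756  161.75456917] [-1.10948730e-03  4.36685152e-01  8.99613716e-01  9.56152107e-05] 0.5977636372593453 [-6.89658346e-01  5.66549705e-01  1.30382294e+00 -3.52206817e-04
  1.27342162e+00 -1.35652926e+00]
scoop [([495.0, -237.0, 2.0], 0.89)]
scoop_grip [([503.0, -234.0, 2.0], 0.57)]
scoop_lip []
(45, 39, 0) [276.  58.]
(45, -39, 0) [377.  57.]
(-45, 39, 36) [275. 182.]
(-45, -39, 36) [379. 182.]
(-60, 0, 12) [327. 196.]
(-92.5, 10, 101) [312. 275.]
(-92.5, -10, 101) [345. 274.]
(-83.9, 0, 77.8) [328. 249.]
```

View pics/w4.png

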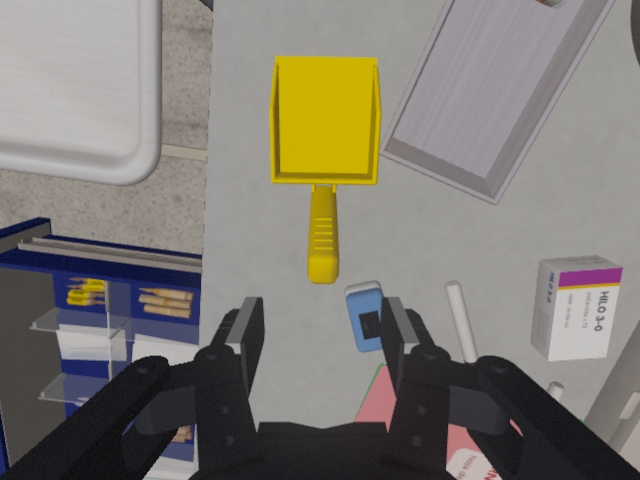

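The prediction matches the picture to within about 5 px: pan (271-379, 57-183), bar end at (323,280). I'll descend and grip.

Emit:
{"op": "arm_command", "data": {
  "steps": [0,0,-0.7,0,60,0,0,-0.8,0,60,0,0,-0.54,0,60,0,0,0,0,40,0,0,0,0,0],
  "grip_force": 120
}}

```text
time_s: 10.72
eef_pos: [541.5, -291.8, 62.5]
ee_rot: [0.001, 0.435, 0.901, -0.0]
force: [-0.4, 1.7, 0.6]
grip_width: 0.22
```

Emit:
{"op": "arm_command", "data": {
  "steps": [0,0,0,0,0,0,0,0,0,0,0,0,0,0,0]
}}

```text
time_s: 11.1
eef_pos: [541.5, -292.2, 62.4]
ee_rot: [0.001, 0.435, 0.9, -0.0]
force: [1.6, 1.0, 6.8]
grip_width: 0.22
```

Emit:
{"op": "arm_command", "data": {
  "steps": [0,0,0.4,0,0,0,0,0.8,0,0,0,0,0.4,0,0,0,0,0,0,0,0,0,0,0,0]
}}

```text
time_s: 11.72
eef_pos: [540.2, -291.6, 139.7]
ee_rot: [-0.001, 0.435, 0.9, 0.0]
force: [0.6, -0.2, -1.1]
grip_width: 0.22
```

```bash
python3 - <<'E'
from h import *
s=sense();print(s["time_s"],s["eef_pos"],s["ee_rot"],s["grip_width"],s["force"],s["wrist_torque"])
c=capture("wrist");cv2.imwrite("pics/w5.png",c["frame"])
c2=capture("scene");cv2.imwrite("pics/s5.png",c2["frame"])
a=cv2.resize(c["frame"][0:320,180:480],(375,400));b=cv2.resize(c2["frame"][240:440,260:460],(400,400),interpolation=2)
cv2.imwrite("pics/v5.png",np.hstack([a,b]))
E
```

```text
11.725 [ 540.24098957 -291.60730953  139.743345  ] [-1.08148729e-03  4.35012436e-01  9.00423770e-01  2.12653968e-04] 0.2196788181881754 [ 0.64459646 -0.16816727 -1.10436491] [-0.05617989  0.00454236  0.02524018]
```

View pics/v5.png

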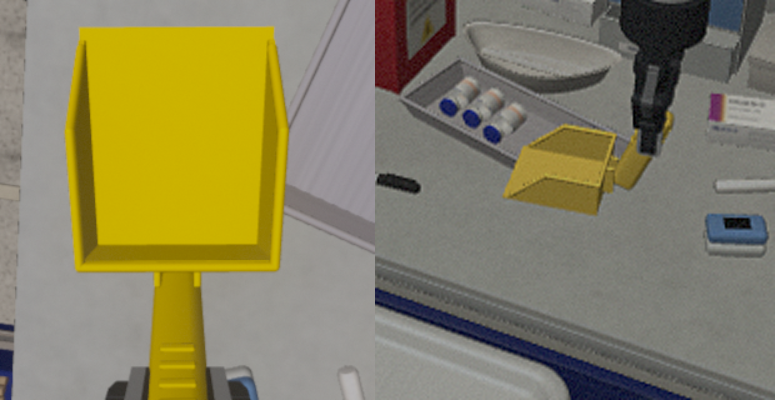

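The scoop is lifted and held close to level (left: lip corners at crop (80,27) and (273,27)). Next I'll move above the tray, then measure the tray and vials relative to it.

Emit:
{"op": "arm_command", "data": {
  "steps": [0.1,0.2,0,-0.8,0,0.2,0.4,0,-1,0,0.2,0.45,0,-1,0,0.2,0.4,0,-1,0,0.17,0.3,0,-0.8,0]
}}

```text
time_s: 12.45
eef_pos: [584.3, -203.4, 140.1]
ee_rot: [-0.001, 0.607, 0.795, -0.0]
force: [-0.1, 0.4, -2.0]
grip_width: 0.218
```

Emit:
{"op": "arm_command", "data": {
  "steps": [0,0,0,0,0,0,0,0,0,0]
}}

```text
time_s: 12.7
eef_pos: [583.8, -204.9, 140.6]
ee_rot: [-0.0, 0.605, 0.796, -0.0]
force: [-0.3, -0.3, -1.3]
grip_width: 0.214
```

```bash
python3 - <<'E'
from h import *
from scipy.optimize import least_squares
s=sense();print(s["time_s"],s["eef_pos"],s["ee_rot"],s["grip_width"])
c=capture("wrist");cv2.imwrite("pics/w6.png",c["frame"])
for t in["tray_far_end","vial_0","tray"]:
  r=search_frame(c,t);print(t,[(np.round(d["point"]).tolist(),round(d["score"],2)) for d in r[:4]])
# scoop pitch from earlier picture geometry: corners in same camera-tool relation -> use now
E
```

```text
12.7 [ 583.84345841 -204.94881825  140.6081375 ] [-4.01578214e-04  6.05362399e-01  7.95949851e-01 -1.99292358e-04] 0.21447472032904039
tray_far_end [([574.0, -185.0, 16.0], 0.84)]
vial_0 [([544.0, -66.0, 27.0], 0.78)]
tray [([576.0, -185.0, 15.0], 0.56)]
```

View pics/w6.png

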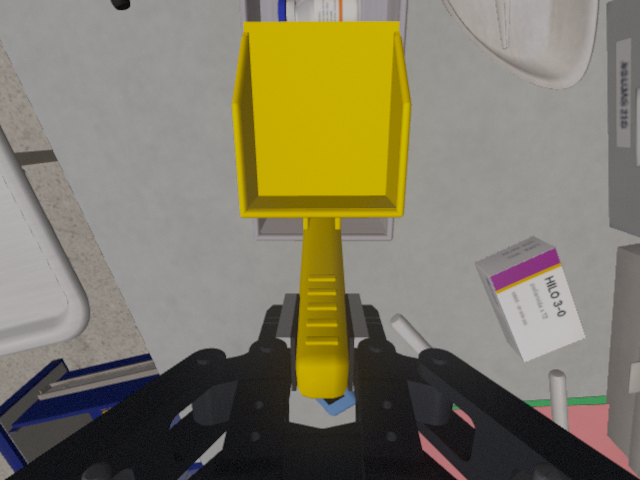

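```bash
cat >> h.py <<'E'
def scoopmap(tcp,yaw,th,k,h,y0=0):
    # scoop point -> world; rotated by pitch th (lip down +) about grasp point (at tcp+19mm up); k: grasp at scoop x=-k, z=h
    R=np.array([[np.cos(th),0,np.sin(th)],[0,1,0],[-np.sin(th),0,np.cos(th)]])
    Z=np.array([[np.cos(yaw),-np.sin(yaw),0],[np.sin(yaw),np.cos(yaw),0],[0,0,1]])
    return lambda P: Z@(R@(np.array(P,float)-[-k,y0,h]))+np.array(tcp)+[0,0,19]
E
python3 - <<'E'
from h import *
from scipy.optimize import least_squares
c=capture("wrist");s=sense();t=s["eef_pos"];q=s["ee_rot"]
yaw=2*np.arctan2(q[2],q[1])
print("toolx yaw deg",np.degrees(yaw)%360)
yaw=np.radians((np.degrees(2*np.arctan2(q[2],q[1])))%360)
obs=[((45,39,0),(244,22)),((45,-39,0),(400,22)),((-45,39,36),(240,215)),((-45,-39,36),(406,215)),((40,39,2),(245,35))][:4]
def res(p):
    f=scoopmap(t,yaw+p[4],p[0],p[1],p[2],p[3]);return np.r_[np.concatenate([proj(c,f(P))-o for P,o in obs]),(p[1]-84)/3,(p[2]-80)/3]
r=least_squares(res,[0,84,80,0,0]);print("pitch deg",np.degrees(r.x[0]),r.x[1:4],np.degrees(r.x[4]),r.fun.round(1))
f=scoopmap(t,yaw+r.x[4],*r.x[:4]);print("lip",f((45,0,0)).round(1),"back",f((-45,0,0)).round(1))
a,b=atz(c,257,240,28),atz(c,393,240,28);m=(a+b)/2;print("near rim",a.round(1),b.round(1),m.round(1),"centre",(m+131*np.array([-.264,.9646,0])).round(1),np.degrees(np.arctan2(*(a-b)[[1,0]])))
a,b=atz(c,246,12,28),atz(c,408,12,28);print("rim far",a.round(1),b.round(1),(a+b)/2, np.degrees(np.arctan2(*((a+b)/2-m)[[1,0]])))
E
```

```text
toolx yaw deg 105.41576016596014
pitch deg 1.196103867005527 [84.64369424 76.19901282 -0.74779069] 0.18120741742586816 [-0.2  0.3  0.6 -0.2  0.5  0.2 -0.9 -0.3  0.2 -1.3]
lip [548.9 -81.8  81.2] back [ 573.1 -168.5   83.1]
near rim [ 536.6 -220.9   28. ] [ 635.2 -193.7   28. ] [ 585.9 -207.3   28. ] centre [551.3 -80.9  28. ] -164.5702483578752
rim far [498.3 -76.8  28. ] [595.6 -49.9  28. ] [546.98365272 -63.31256968  28.        ] 105.12076423923003
```

Emit:
{"op": "arm_command", "data": {
  "steps": [0.06,-0.02,-0.3,0,0,0,0,-0.6,0,0,0,0,-0.4,0,0,0,0,-0.14,0,0,0,0,0,0,0]
}}

```text
time_s: 13.58
eef_pos: [587.2, -205.4, 68.8]
ee_rot: [-0.0, 0.606, 0.796, -0.0]
force: [0.5, -0.3, -1.5]
grip_width: 0.223
```

Emit:
{"op": "arm_command", "data": {
  "steps": [0,0,-0.04,0,0,0,0,0,0,0,0,0,0,0,0]
}}

```text
time_s: 13.95
eef_pos: [587.4, -205.5, 67.5]
ee_rot: [0.0, 0.606, 0.796, 0.0]
force: [-0.4, 0.1, -1.1]
grip_width: 0.22
```

```bash
python3 - <<'E'
from h import *
s=sense();print(s["time_s"],s["eef_pos"],s["ee_rot"],s["force"],s["wrist_torque"])
c=capture("wrist")["frame"];c2=capture("top")["frame"]
a=cv2.resize(c[0:300,150:500],(467,400));b=cv2.resize(c2[200:300,260:340],(320,400),interpolation=2)
cv2.imwrite("pics/v7.png",np.hstack([a,b]))
E
```

```text
13.95 [ 587.40154413 -205.49883415   67.4613747 ] [3.03935461e-04 6.05768181e-01 7.95641135e-01 4.56436531e-05] [-0.36247413  0.14613379 -1.05725178] [-0.05570801 -0.02266467  0.02471176]
```

View pics/v7.png

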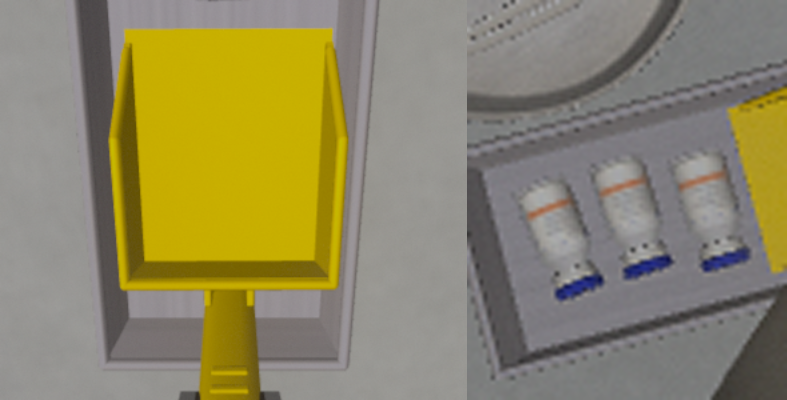

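Emit:
{"op": "arm_command", "data": {
  "steps": [0,0,-0.05,0,0,0,0,-0.03,0,0,0,0,0,0,0]
}}

```text
time_s: 14.42
eef_pos: [587.8, -206.2, 66.1]
ee_rot: [0.001, 0.606, 0.796, -0.0]
force: [-5.9, -0.1, 19.6]
grip_width: 0.218
```

Emit:
{"op": "arm_command", "data": {
  "steps": [0,0,-0.02,0,0,0,0,0,0,0]
}}

```text
time_s: 14.68
eef_pos: [587.9, -206.4, 66.0]
ee_rot: [0.002, 0.606, 0.796, -0.0]
force: [-6.9, 0.2, 25.5]
grip_width: 0.215
```

Emit:
{"op": "arm_command", "data": {
  "steps": [0,0,0.08,0,0,-0.04,-0.01,0,0,0,0,0,-0.02,0,0,0,0,0,0,0]
}}

```text
time_s: 15.18
eef_pos: [585.7, -206.3, 66.3]
ee_rot: [0.001, 0.606, 0.796, 0.0]
force: [-1.8, -0.5, 9.9]
grip_width: 0.219
```

Emit:
{"op": "arm_command", "data": {
  "steps": [0,0,-0.04,0,0,0,0,0,0,0,0,0,0,0,0]
}}

```text
time_s: 15.55
eef_pos: [585.9, -206.7, 66.0]
ee_rot: [0.001, 0.606, 0.796, 0.0]
force: [-5.8, -0.3, 23.1]
grip_width: 0.218
```

Emit:
{"op": "arm_command", "data": {
  "steps": [0,0,-0.03,0,0,0,0,0,0,0,0,0,0,0,0]
}}

```text
time_s: 15.92
eef_pos: [586.3, -207.8, 65.3]
ee_rot: [0.003, 0.606, 0.796, -0.0]
force: [-5.0, -3.5, 25.5]
grip_width: 0.215
```

Emit:
{"op": "arm_command", "data": {
  "steps": [0,0,0.06,0,0,-0.08,0.29,0,0,0,-0.08,0.29,0,0,0,-0.08,0.29,0,0,0,0,0,0,0,0]
}}

```text
time_s: 16.55
eef_pos: [573.9, -161.9, 65.5]
ee_rot: [0.001, 0.606, 0.796, 0.0]
force: [1.2, 1.0, 8.4]
grip_width: 0.217
```

```bash
python3 - <<'E'
from h import *
s=sense();print(s["time_s"],s["eef_pos"],s["ee_rot"],s["force"],s["wrist_torque"])
c=capture("wrist")["frame"];c2=capture("top")["frame"]
a=cv2.resize(c[0:300,150:500],(467,400));b=cv2.resize(c2[200:300,260:340],(320,400),interpolation=2)
cv2.imwrite("pics/v8.png",np.hstack([a,b]))
E
```

```text
16.55 [ 573.85067228 -161.90234014   65.52053977] [1.22872925e-03 6.05503541e-01 7.95841616e-01 2.72758545e-04] [1.1969128  0.99358449 8.42739632] [ 0.33355884 -0.1289389  -0.04510162]
```

View pics/v8.png

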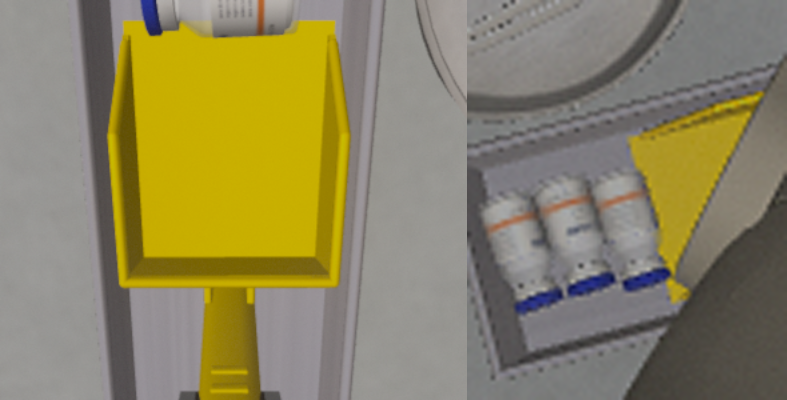

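The first vial is on the lip, and all three vials are packed against the far end. I'll keep driving.

Emit:
{"op": "arm_command", "data": {
  "steps": [-0.05,0.19,0,0,0,-0.06,0.23,0,0,0,-0.06,0.23,0,0,0,-0.06,0.23,0,0,0,0,0,0,0,0]
}}

```text
time_s: 17.27
eef_pos: [562.5, -118.3, 65.6]
ee_rot: [0.002, 0.606, 0.796, 0.0]
force: [1.3, -0.7, 7.5]
grip_width: 0.221
```

```bash
python3 - <<'E'
from h import *
s=sense();print(s["time_s"],s["eef_pos"],s["ee_rot"],s["force"],s["wrist_torque"])
c=capture("wrist")["frame"];c2=capture("top")["frame"]
a=cv2.resize(c[0:300,150:500],(467,400));b=cv2.resize(c2[200:300,260:340],(320,400),interpolation=2)
cv2.imwrite("pics/v9.png",np.hstack([a,b]))
E
```

```text
17.275 [ 562.50396814 -118.29660887   65.55939813] [1.54934044e-03 6.05529612e-01 7.95821229e-01 2.44830561e-04] [ 1.31006845 -0.71281146  7.53872973] [ 0.03449699 -0.05711406  0.02993198]
```

View pics/v9.png

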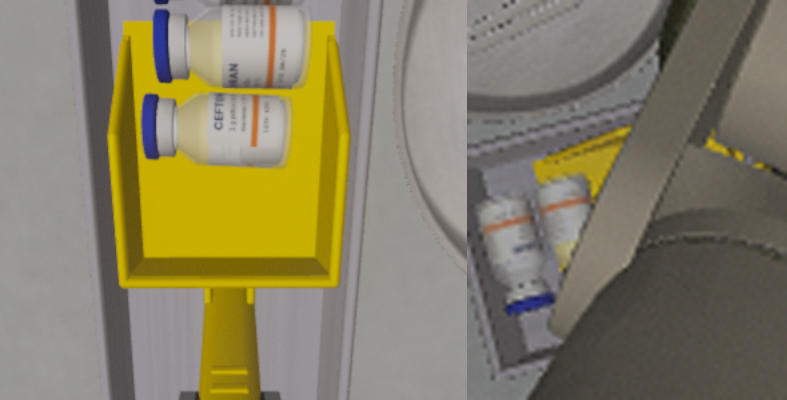

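Emit:
{"op": "arm_command", "data": {
  "steps": [-0.04,0.15,0,0,0,-0.045,0.16,0,0,0,-0.04,0.15,0,0,0,0,0,0,0,0,0,0,0,0,0]
}}

```text
time_s: 18.0
eef_pos: [556.4, -95.8, 65.6]
ee_rot: [0.002, 0.606, 0.796, 0.0]
force: [1.6, -2.1, 7.9]
grip_width: 0.218
```

```bash
python3 - <<'E'
from h import *
s=sense();print(s["time_s"],s["eef_pos"],s["ee_rot"],s["force"],s["wrist_torque"])
c=capture("wrist");r=trace(c,"vial_0");print([(round(m["score"],2),[int(x) for x in cv2.boundingRect(m["mask"].astype(np.uint8))]) for m in r])
y=c["frame"].astype(int);m=(y[:,:,0]<60)&(y[:,:,1]>110)&(y[:,:,2]>130);v,u=np.nonzero(m);print("yellow",u.min(),u.max(),v.min(),v.max())
cv2.imwrite("pics/w10.png",c["frame"])
E
```

```text
18.0 [556.43474164 -95.83291743  65.59600838] [1.65901155e-03 6.05712916e-01 7.95681486e-01 2.91019576e-04] [ 1.61230293 -2.12231882  7.8771692 ] [-0.17599669 -0.09032735  0.00726063]
[(0.97, [265, 45, 116, 59]), (0.75, [260, 0, 122, 47]), (0.74, [256, 143, 106, 52]), (0.5, [230, 16, 183, 383])]
yellow 230 412 0 397
```

Emit:
{"op": "arm_command", "data": {
  "steps": [-0.02,0.06,0,0,0,0,0,-0.06,0,0,0,0,-0.06,0,0,0,0,-0.06,0,0,0,0,0,0,0],
  "grip_force": 40
}}

```text
time_s: 18.73
eef_pos: [559.2, -96.5, 61.9]
ee_rot: [0.008, 0.606, 0.796, 0.001]
force: [0.7, -15.3, 39.9]
grip_width: 0.217
```

```bash
python3 - <<'E'
from h import *
s=sense();print(s["time_s"],s["eef_pos"],s["ee_rot"],s["force"],s["wrist_torque"])
c=capture("wrist");r=trace(c,"vial_0");print([(round(m["score"],2),[int(x) for x in cv2.boundingRect(m["mask"].astype(np.uint8))]) for m in r])
cv2.imwrite("pics/w11.png",c["frame"])
E
```

```text
18.725 [559.22163813 -96.48632552  61.85106179] [8.39531275e-03 6.05882966e-01 7.95509154e-01 7.32110915e-04] [  0.74451745 -15.2524595   39.88210088] [-1.71908102  0.5238349  -0.12670061]
[(0.97, [253, 0, 129, 34]), (0.93, [252, 140, 109, 52]), (0.69, [259, 30, 123, 64])]
```

View pics/w11.png

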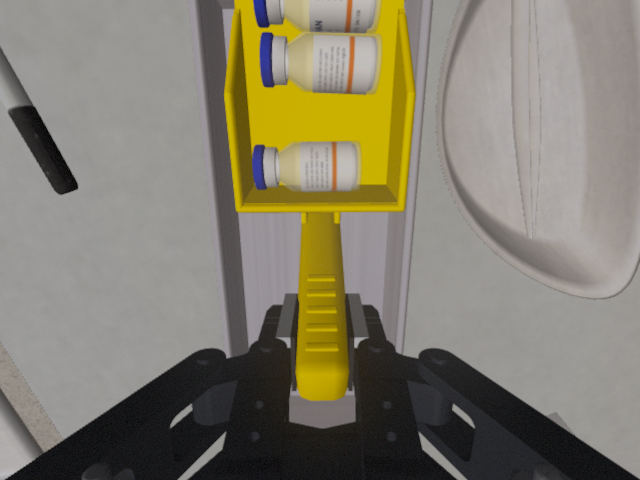

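Emit:
{"op": "arm_command", "data": {
  "steps": [0,0,0,0,0,0,0,0,0,0,0,0,-0.04,0,0,0,0,0,0,0],
  "grip_force": 20
}}

```text
time_s: 19.32
eef_pos: [560.0, -96.7, 60.7]
ee_rot: [0.009, 0.606, 0.795, 0.001]
force: [1.7, -13.6, 44.9]
grip_width: 0.219
```

```bash
cat > look.py <<'E'
from h import *
s=sense();print(s["time_s"],s["eef_pos"].round(1),s["ee_rot"].round(4),s["force"].round(1),s["wrist_torque"].round(2))
c=capture("wrist");r=trace(c,"vial_0");print([(round(m["score"],2),[int(x) for x in cv2.boundingRect(m["mask"].astype(np.uint8))]) for m in r])
y=c["frame"].astype(int);m=(y[:,:,0]<60)&(y[:,:,1]>90)&(y[:,:,2]>110);m[:,:225]=0;m[:,420:]=0
v=np.nonzero(m.any(1))[0];print("yellow top v",v.min(),[ (int(np.nonzero(m[k])[0].min()),int(np.nonzero(m[k])[0].max())) for k in range(v.min(),v.min()+40,10)])
w=np.nonzero(m[:,310:330].all(1))[0];b=np.nonzero(m[150:,236:406].mean(1)>.9)[0];print("back rim v",(b+150)[:1],(b+150)[-1:])
E
python3 look.py
```

```text
19.325 [560.  -96.7  60.7] [0.0094 0.606  0.7954 0.0012] [  1.7 -13.6  44.9] [-1.52  0.48 -0.15]
[(0.87, [258, 28, 125, 64]), (0.84, [251, 0, 131, 30]), (0.62, [251, 139, 111, 51])]
yellow top v 0 [(233, 404), (232, 406), (230, 408), (229, 409)]
back rim v [191] [210]
```

Emit:
{"op": "arm_command", "data": {
  "steps": [0,0,-0.05,0,0,0,0,-0.05,0,0,0,0,-0.04,0,0,0,0,0,0,0,0,0,0,0,0]
}}

```text
time_s: 20.05
eef_pos: [560.6, -97.4, 54.1]
ee_rot: [0.01, 0.606, 0.795, 0.001]
force: [2.6, -17.8, 45.9]
grip_width: 0.216
```

```bash
python3 look.py
```

```text
20.05 [560.6 -97.4  54.1] [0.0104 0.6059 0.7954 0.0012] [  2.6 -17.8  45.9] [-1.83  0.38 -0.02]
[(0.91, [255, 68, 127, 63]), (0.71, [246, 0, 140, 71]), (0.58, [247, 129, 117, 55]), (0.52, [178, 0, 257, 429])]
yellow top v 0 [(225, 417), (225, 418), (225, 419), (225, 419)]
back rim v [184] [206]
```

The vials have rolled back against the scoop's rear wall, and the scoop is now about 15° lip-up. I'll grip hard and lift.

Emit:
{"op": "arm_command", "data": {
  "steps": [0,0,0,0,0,0,0,0.15,0,0,0,0,0.2,0,0,0,0,0.3,0,0,0,0,0.3,0,0],
  "grip_force": 120
}}

```text
time_s: 20.78
eef_pos: [554.1, -91.9, 94.6]
ee_rot: [-0.001, 0.606, 0.796, -0.0]
force: [0.3, -0.3, -2.0]
grip_width: 0.22
```

Emit:
{"op": "arm_command", "data": {
  "steps": [0,0,0.4,0,0,0,0,0.4,0,0,0,0,0.4,0,0,0,0,0.2,0,0,0,0,0,0,0]
}}

```text
time_s: 21.4
eef_pos: [554.6, -92.3, 164.5]
ee_rot: [0.0, 0.606, 0.796, 0.0]
force: [0.9, -0.3, -1.7]
grip_width: 0.219
```

```bash
python3 look.py; python3 - <<'E'
from h import *
c=capture("wrist")
a=c["frame"]
b=capture("scene")["frame"][140:400,200:440]
cv2.imwrite("pics/v12.png",np.hstack([cv2.resize(a,(440,330)),cv2.resize(b,(305,330),interpolation=2)]))
cv2.imwrite("pics/w12.png",a)
E
```

```text
21.4 [554.6 -92.3 164.5] [3.000e-04 6.057e-01 7.957e-01 1.000e-04] [ 0.9 -0.3 -1.7] [-0.2  -0.06 -0.02]
[(0.79, [259, 76, 124, 60]), (0.75, [253, 8, 133, 69]), (0.71, [251, 134, 114, 54])]
yellow top v 0 [(228, 415), (227, 416), (226, 417), (225, 418)]
back rim v [187] [209]
```

View pics/v12.png

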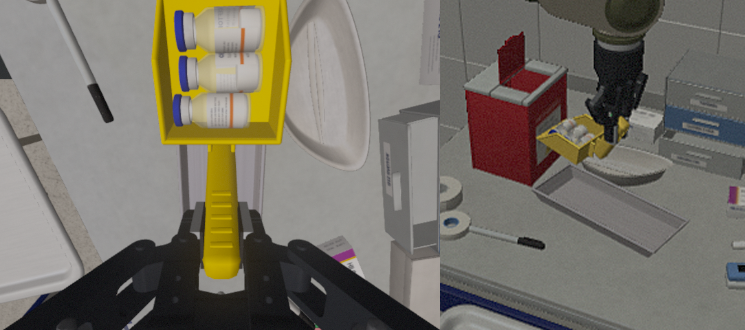

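All three vials lie in the lifted scoop, at about (210,30), (217,72) and (217,110) in the left half. Next I'll refine the box pose by silhouette fitting, numbers only.

```bash
cat > fitbox.py <<'E'
from h import *
from scipy.optimize import minimize
V=[]
for n in("scene","top"):
    c=capture(n);r=trace(c,"sharps_box");print(n,[(round(m["score"],2),int(m["mask"].sum())) for m in r])
    if r and r[0]["mask"].sum()>3000: V.append((c,r[0]["mask"]))
def poly(c,P):return cv2.convexHull(np.array([proj(c,p) for p in P]).astype(np.float32)*16).astype(np.int32)
def model(c,p):
    x,y,a,fa=p;ca,sa=np.cos(a),np.sin(a)
    w=lambda q:(x+ca*q[0]-sa*q[1],y+sa*q[0]+ca*q[1],q[2])
    im=np.zeros((480,640),np.uint8)
    cv2.fillConvexPoly(im,poly(c,[w((i*66.5,j*71.5,k)) for i in(-1,1) for j in(-1,1) for k in(0,180)]),1,shift=4)
    cv2.fillConvexPoly(im,poly(c,[w((8-64*e*-np.cos(fa)*-1,j*42,182+64*e*np.sin(fa))) for j in(-1,1) for e in(0,1)]),1,shift=4)
    return im>0
def cost(p):
    return sum(np.logical_xor(model(c,p),m).sum()/m.sum() for c,m in V)
best=None
for a in(112,116,120):
    r=minimize(cost,[512,147,np.radians(a),1.65],method="Nelder-Mead",options=dict(initial_simplex=np.array([[512,147,np.radians(a),1.6]]+[[512+8*(i==0),147+8*(i==1),np.radians(a+4*(i==2)),1.6+.1*(i==3)] for i in range(4)])))
    print(a,r.x[:2].round(1),np.degrees(r.x[2]).round(1),r.x[3].round(2),r.fun.round(3))
E
python3 fitbox.py
```

```text
scene [(0.97, 6596)]
top [(0.81, 8960)]
112 [517.8 157.8] 119.6 1.48 0.231
116 [516.8 155.7] 119.2 1.51 0.233
120 [518.6 158. ] 119.4 1.55 0.229
```

```bash
python3 - <<'E'
from h import *
from scipy.optimize import least_squares
cs=capture("scene");ct=capture("top")
S=lambda x,y:(180+x/2.143,140+y/2.143); T=lambda x,y:(120+x/2.1,150+y/2.1)
obs=[(cs,S(85,148),(66.5,71.5,180)),(cs,S(257,118),(-66.5,-71.5,180)),(cs,S(190,165),(-66.5,71.5,180)),(cs,S(195,308),(-66.5,71.5,0)),(cs,S(100,282),(66.5,71.5,0)),(cs,S(257,250),(-66.5,-71.5,0)),
(cs,S(143,85),(8,42,'f')),(cs,S(185,58),(8,-42,'f')),(ct,T(68,172),(8,-42,'f')),(ct,T(113,277),(8,42,'f')),(ct,T(172,163),(-54,-42,180)),(ct,T(216,247),(-54,42,180)),(ct,T(5,185),(66.5,-71.5,180)),(ct,T(85,353),(66.5,71.5,180)),(ct,T(270,282),(-66.5,71.5,0))]
def res(p):
    ca,sa=np.cos(p[2]),np.sin(p[2]);o=[]
    for c,uv,q in obs:
        x,y,z=q
        if z=='f': x,z=8-64*np.cos(p[3]),182+64*np.sin(p[3])
        o.append(proj(c,(p[0]+ca*x-sa*y,p[1]+sa*x+ca*y,z))-uv)
    return np.concatenate(o)
r=least_squares(res,[514,150,2.05,1.6],loss="soft_l1",x_scale=[1,1,.02,.05]);p=r.x
print(p[:2],np.degrees(p[2]),p[3]);print(res(p).reshape(-1,2).round(1).tolist())
ca,sa=np.cos(p[2]),np.sin(p[2])
for n,x in(("mouth",-22.5),("front edge",-54),("hinge",8)):print(n,(p[0]+ca*x).round(1),(p[1]+sa*x).round(1))
E
```

```text
[517.10172615 153.34051175] 116.85360496340603 1.56933616308417
[[-2.5, -1.8], [0.9, -1.1], [-0.4, 4.8], [0.4, 5.4], [-2.9, 1.6], [1.7, 1.6], [-1.9, 1.4], [-0.8, -0.8], [-0.1, -1.3], [2.9, 0.9], [-2.1, -9.4], [0.1, -1.0], [-0.9, -2.5], [-0.5, 0.8], [3.0, 0.3]]
mouth 527.3 133.3
front edge 541.5 105.2
hinge 513.5 160.5
```

Emit:
{"op": "arm_command", "data": {
  "steps": [0,0,0.25,0,0,0,0,0.45,0,0,0,0,0.45,0,0,0,0,0.3,0,0,0,0,0.1,0,0]
}}

```text
time_s: 22.52
eef_pos: [554.7, -92.5, 242.6]
ee_rot: [0.001, 0.606, 0.796, 0.0]
force: [-0.8, -0.5, -2.9]
grip_width: 0.219
```

Emit:
{"op": "arm_command", "data": {
  "steps": [0.08,0.15,0,0.3,0,0.14,0.3,0,0.5,0,0.14,0.3,0,0.5,0,0.14,0.3,0,0.5,0,0.14,0.3,0,0.3,0]
}}

```text
time_s: 23.15
eef_pos: [587.0, -23.6, 241.5]
ee_rot: [-0.0, 0.529, 0.848, -0.0]
force: [-0.3, 0.3, -2.4]
grip_width: 0.219
```

Emit:
{"op": "arm_command", "data": {
  "steps": [0.14,0.3,0,0.25,0,0.06,0.15,0,0,0,0,0,0,0,0]
}}

```text
time_s: 23.52
eef_pos: [596.6, -2.0, 241.5]
ee_rot: [-0.0, 0.521, 0.854, -0.0]
force: [-0.6, -1.5, -2.1]
grip_width: 0.22
```

```bash
python3 look.py; python3 - <<'E'
from h import *
s=sense();q=s["ee_rot"];print("yaw",np.degrees(2*np.arctan2(q[2],q[1])))
w=capture("wrist");cv2.imwrite("pics/w13.png",w["frame"]);b=capture("scene")["frame"][100:360,180:420]
cv2.imwrite("pics/v13.png",np.hstack([cv2.resize(w["frame"],(440,330)),cv2.resize(b,(305,330),interpolation=2)]))
E
```

```text
23.525 [596.6  -2.  241.5] [-1.000e-04  5.209e-01  8.536e-01 -1.000e-04] [-0.6 -1.5 -2.1] [-0.15 -0.07 -0.04]
[(0.94, [251, 133, 114, 55]), (0.79, [253, 8, 133, 69]), (0.6, [259, 76, 123, 60]), (0.58, [220, 0, 203, 406])]
yellow top v 0 [(228, 415), (227, 416), (227, 417), (226, 418)]
back rim v [187] [209]
yaw 117.15845180931478
```

View pics/v13.png

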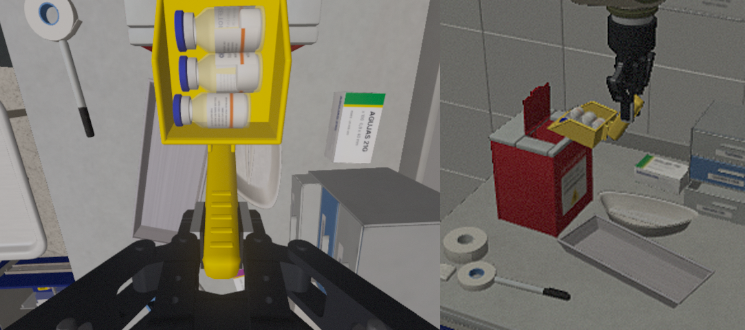

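The lid's front edge is symmetric and parallel to the pan in the left image. In the right image the scoop is over the mouth with the flap ahead of it. I'll move on until the lip meets the flap.

Emit:
{"op": "arm_command", "data": {
  "steps": [-0.06,0.12,0,0,0,-0.1,0.2,0,0,0,-0.1,0.2,0,0,0,-0.07,0.14,0,0,0,0,0,0,0,0]
}}

```text
time_s: 24.35
eef_pos: [579.8, 31.2, 241.8]
ee_rot: [0.0, 0.521, 0.854, 0.0]
force: [-0.6, 0.5, -2.2]
grip_width: 0.216
```

Emit:
{"op": "arm_command", "data": {
  "steps": [-0.07,0.14,0,0,0,-0.07,0.14,0,0,0,0,0,0,0,0],
  "grip_force": 20
}}

```text
time_s: 24.72
eef_pos: [575.3, 40.6, 244.0]
ee_rot: [0.006, 0.522, 0.853, -0.002]
force: [8.4, -20.0, 3.0]
grip_width: 0.22
```

```bash
python3 look.py
```

```text
24.725 [575.3  40.6 244. ] [ 0.0063  0.5217  0.8531 -0.0017] [  8.4 -20.    3. ] [-3.73 -1.55  0.37]
[(0.95, [252, 8, 133, 70]), (0.86, [259, 77, 122, 59]), (0.72, [250, 135, 114, 52])]
yellow top v 0 [(226, 414), (227, 414), (226, 415), (225, 416)]
back rim v [188] [209]
```

Emit:
{"op": "arm_command", "data": {
  "steps": [-0.03,0.05,0.2,0,0,-0.06,0.12,0.25,0,0,-0.06,0.12,0.2,0,0,0,0,0,0,0]
}}

```text
time_s: 25.32
eef_pos: [566.1, 58.4, 275.4]
ee_rot: [0.002, 0.521, 0.853, -0.0]
force: [2.2, -4.1, 0.3]
grip_width: 0.213
```

```bash
python3 look.py
```

```text
25.325 [566.1  58.4 275.4] [ 0.0021  0.5212  0.8534 -0.    ] [ 2.2 -4.1  0.3] [-0.76 -0.37  0.11]
[(0.92, [256, 156, 105, 50]), (0.86, [263, 44, 111, 57]), (0.7, [265, 103, 108, 52])]
yellow top v 47 [(260, 394), (246, 395), (245, 397), (243, 398)]
back rim v [155] [230]
```

Emit:
{"op": "arm_command", "data": {
  "steps": [-0.08,0.16,0.2,0,0,-0.09,0.18,0.18,0,0,-0.1,0.2,0.15,0,0,-0.1,0.2,0.15,0,0,0,0,0,0,0]
}}

```text
time_s: 26.05
eef_pos: [547.2, 96.0, 308.6]
ee_rot: [0.001, 0.521, 0.854, -0.0]
force: [2.4, -4.3, 0.7]
grip_width: 0.218
```

```bash
python3 look.py;python3 - <<'E'
from h import *
c=capture("scene")
for t in("vial_0","flap_edge","scoop"):print(t,[(np.round(d["point"]).tolist(),round(d["score"],2)) for d in search_frame(c,t)[:4]])
cv2.imwrite("pics/s14.png",c["frame"]);w=capture("wrist");cv2.imwrite("pics/v14.png",np.hstack([cv2.resize(w["frame"],(440,330)),cv2.resize(c["frame"][100:360,180:420],(305,330),interpolation=2)]))
E
```

```text
26.05 [547.2  96.  308.6] [ 0.0009  0.521   0.8536 -0.    ] [ 2.4 -4.3  0.7] [-0.89 -0.37  0.07]
[(0.68, [263, 200, 92, 47]), (0.65, [274, 125, 90, 40]), (0.59, [274, 163, 91, 45])]
yellow top v 130 [(368, 379), (260, 381), (257, 385), (254, 388)]
back rim v [] []
vial_0 []
flap_edge [([493.0, 161.0, 231.0], 0.75)]
scoop [([537.0, 89.0, 261.0], 0.71), ([654.0, 15.0, 17.0], 0.38)]
```

View pics/v14.png

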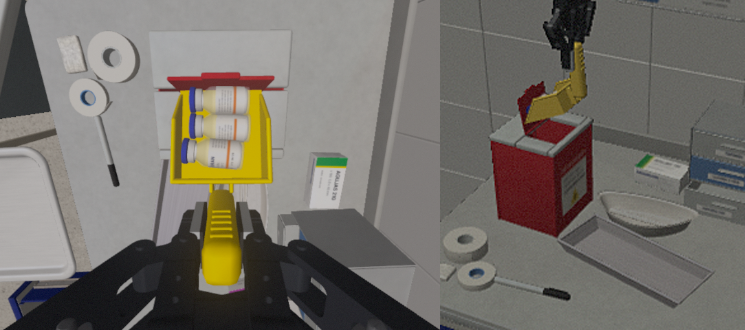

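The scoop is tipped about 30° with the vials resting against the flap. I'll grip hard and back off so they drop into the mouth.

Emit:
{"op": "arm_command", "data": {
  "steps": [0,0,0,0,0,0.08,-0.16,0,0,0,0.1,-0.2,0,0,0,0.1,-0.2,-0.1,0,0,0.06,-0.12,0,0,0],
  "grip_force": 120
}}

```text
time_s: 27.02
eef_pos: [564.1, 61.3, 302.3]
ee_rot: [-0.001, 0.521, 0.853, -0.0]
force: [-1.0, -0.6, -1.4]
grip_width: 0.217
```

Emit:
{"op": "arm_command", "data": {
  "steps": [0,0,0,0,0,0,0,0,0,0,0,0,0,0,0]
}}

```text
time_s: 27.4
eef_pos: [563.9, 62.4, 303.3]
ee_rot: [0.0, 0.521, 0.854, 0.0]
force: [0.0, 1.0, -0.5]
grip_width: 0.217
```

```bash
python3 look.py;python3 - <<'E'
from h import *
c=capture("scene")
for k in(c,capture("top")):
  for t in("vial_0","flap_edge"):print(t,[(np.round(d["point"]).tolist(),round(d["score"],2)) for d in search_frame(k,t)[:4]])
w=capture("wrist");cv2.imwrite("pics/v15.png",np.hstack([cv2.resize(w["frame"],(440,330)),cv2.resize(c["frame"][100:360,180:420],(305,330),interpolation=2)]))
E
```

```text
27.4 [563.9  62.4 303.3] [1.000e-04 5.210e-01 8.536e-01 1.000e-04] [ 0.   1.  -0.5] [-0.02  0.03  0.06]
[(0.96, [280, 98, 49, 26]), (0.8, [335, 80, 28, 17]), (0.74, [265, 122, 45, 8])]
yellow top v 129 [(374, 374), (260, 382), (257, 385), (254, 388)]
back rim v [] []
vial_0 []
flap_edge [([507.0, 163.0, 212.0], 0.74)]
vial_0 [([513.0, 155.0, 25.0], 0.62), ([539.0, 196.0, 25.0], 0.61), ([550.0, -80.0, 5.0], 0.5)]
flap_edge [([523.0, 176.0, 218.0], 0.65), ([530.0, 181.0, 181.0], 0.64)]
```

View pics/v15.png

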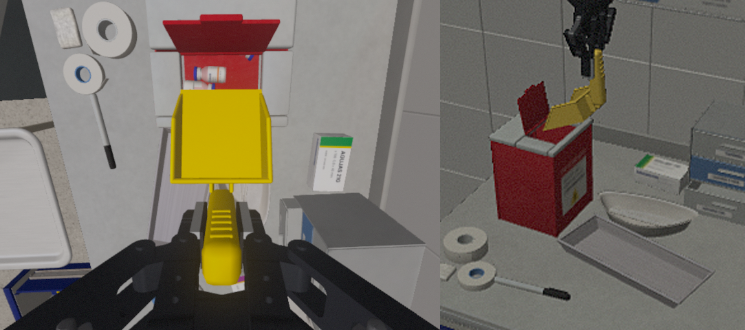

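All three vials are inside the box (wrist view, (210,75) region), and the scoop is empty. I'll carry it back to its original spot.

Emit:
{"op": "arm_command", "data": {
  "steps": [0,-0.4,0.1,0,0,-0.1,-0.8,0,0.4,0,-0.2,-0.85,-0.2,0.4,0,-0.2,-0.85,-0.5,0.4,0,-0.2,-0.85,-0.6,0.4,0]
}}

```text
time_s: 28.48
eef_pos: [528.5, -127.9, 243.1]
ee_rot: [0.001, 0.46, 0.888, -0.0]
force: [0.8, -0.3, -1.9]
grip_width: 0.221
```

Emit:
{"op": "arm_command", "data": {
  "steps": [-0.2,-0.85,-0.6,0.4,0,-0.2,-0.85,-0.6,0.25,0,-0.1,-0.69,-0.6,0,0,0,0,-0.3,0,0,0,0,0,0,0]
}}

```text
time_s: 29.1
eef_pos: [503.6, -244.8, 137.6]
ee_rot: [-0.001, 0.435, 0.9, 0.0]
force: [0.3, 0.4, -1.0]
grip_width: 0.22
```

```bash
python3 - <<'E'
from h import *
from scipy.optimize import least_squares
s=sense();t=s["eef_pos"];q=s["ee_rot"];print(s["time_s"],t.round(1),s["force"].round(1));yaw=2*np.arctan2(q[2],q[1]);print(np.degrees(yaw))
c=capture("wrist");y=c["frame"].astype(int);m=((y[:,:,0]<70)&(y[:,:,1]>90)&(y[:,:,2]>110)).astype(np.uint8);m[:,:200]=0;m[:,450:]=0
v=np.nonzero(m.any(1))[0];print(v.min(),v.max())
for k in range(v.min(),min(v.min()+160,480),12):
    u=np.nonzero(m[k])[0];print(k,u.min(),u.max(),end="; ")
for th in(20,25,30,35,40):
    f=scoopmap(t,yaw,np.radians(th),84.6,76.2,-.7);print(th,[proj(c,f(P)).round().tolist() for P in((45,39,0),(45,-39,0),(-45,39,36),(-45,-39,36))],"lip z",f((45,0,0))[2].round())
E
```

```text
29.1 [ 503.6 -244.8  137.6] [ 0.3  0.4 -1. ]
128.40930500870294
130 414
130 315 379; 142 259 383; 154 256 387; 166 252 391; 178 249 393; 190 249 393; 202 249 394; 214 249 394; 226 248 395; 238 248 395; 250 248 395; 262 247 396; 274 305 339; 286 305 334; 20 [[260.0, 99.0], [385.0, 99.0], [247.0, 240.0], [398.0, 240.0]] lip z 41.0
25 [[263.0, 117.0], [382.0, 117.0], [248.0, 247.0], [397.0, 248.0]] lip z 33.0
30 [[265.0, 134.0], [380.0, 134.0], [249.0, 255.0], [396.0, 255.0]] lip z 26.0
35 [[268.0, 151.0], [377.0, 151.0], [250.0, 263.0], [395.0, 263.0]] lip z 20.0
40 [[269.0, 168.0], [376.0, 168.0], [251.0, 271.0], [394.0, 271.0]] lip z 15.0
```

Emit:
{"op": "arm_command", "data": {
  "steps": [0,0,-0.3,0,0,0.05,-0.06,-0.2,0,0,0.1,-0.13,-0.15,0,0,0.12,-0.16,-0.18,0,0,0.12,-0.16,-0.18,0,0],
  "grip_force": 20
}}

```text
time_s: 29.78
eef_pos: [524.8, -271.7, 88.6]
ee_rot: [0.002, 0.435, 0.9, -0.0]
force: [1.0, -1.2, 5.9]
grip_width: 0.22
```

Emit:
{"op": "arm_command", "data": {
  "steps": [0.12,-0.16,-0.15,0,0,0.12,-0.16,-0.15,0,0,0.1,-0.13,-0.1,0,0,0.06,-0.08,-0.07,0,0,0,0,0,0,0]
}}

```text
time_s: 30.4
eef_pos: [543.7, -297.2, 64.0]
ee_rot: [0.0, 0.435, 0.9, -0.0]
force: [-0.6, 1.0, 3.2]
grip_width: 0.217
```

```bash
cat > pitch.py <<'E'
from h import *
s=sense();t=s["eef_pos"];q=s["ee_rot"];print(s["time_s"],t.round(1),q.round(3),s["force"].round(1));yaw=2*np.arctan2(q[2],q[1])
c=capture("wrist");y=c["frame"].astype(int);m=((y[:,:,0]<70)&(y[:,:,1]>90)&(y[:,:,2]>110)).astype(np.uint8);m[:,:200]=0;m[:,450:]=0
v=np.nonzero(m.sum(1)>60)[0];print("lip v",v.min(),"back v",v.max())
for th in(-5,0,5,10,15,20):
    f=scoopmap(t,yaw,np.radians(th),84.6,76.2,-.7);print(th,[proj(c,f(P)).round().tolist() for P in((45,39,0),(-45,39,36))],"lip z",f((45,0,0))[2].round(),"rear z",f((-45,0,0))[2].round())
E
python3 pitch.py
```

```text
30.4 [ 543.7 -297.2   64. ] [ 0.     0.435  0.9   -0.   ] [-0.6  1.   3.2]
lip v 40 back v 230
-5 [[237.0, -5.0], [238.0, 210.0]] lip z 18.0 rear z 11.0
0 [[243.0, 18.0], [240.0, 215.0]] lip z 7.0 rear z 7.0
5 [[248.0, 40.0], [242.0, 221.0]] lip z -4.0 rear z 4.0
10 [[253.0, 60.0], [244.0, 227.0]] lip z -15.0 rear z 1.0
15 [[257.0, 80.0], [246.0, 233.0]] lip z -24.0 rear z -1.0
20 [[260.0, 98.0], [247.0, 240.0]] lip z -33.0 rear z -2.0
```

Emit:
{"op": "arm_command", "data": {
  "steps": [0.02,-0.02,-0.05,0,0,0,0,-0.04,0,0,0,0,0,0,0,0,0,0,0,22,0,0,0,0,30]
}}

```text
time_s: 31.08
eef_pos: [544.8, -298.2, 59.7]
ee_rot: [0.001, 0.435, 0.9, -0.0]
force: [0.6, -0.1, -0.5]
grip_width: 0.296
```

Emit:
{"op": "arm_command", "data": {
  "steps": [0,0,0,0,60,0,0,0,0,60,0,0,0.5,0,60,0,0,1,0,60,0,0,1,0,60]
}}

```text
time_s: 31.7
eef_pos: [544.4, -297.8, 185.9]
ee_rot: [-0.0, 0.435, 0.9, 0.0]
force: [-0.2, 0.3, -0.4]
grip_width: 0.601
```

```bash
python3 - <<'E'
from h import *
s=sense();print(s["time_s"],s["eef_pos"].round(1),s["force"].round(1),s["grip_width"])
c=capture("wrist");cv2.imwrite("pics/w16.png",c["frame"])
y=c["frame"].astype(int);m=((y[:,:,0]<70)&(y[:,:,1]>90)&(y[:,:,2]>110)).astype(np.uint8)
n,l,st,_=cv2.connectedComponentsWithStats(m);print(st[st[:,4].argsort()[::-1]][1:3])
mm=l==st[:,4].argsort()[::-1][1]
for k in range(0,300,15):
    u=np.nonzero(mm[k])[0]
    if len(u):print(k,u.min(),u.max(),end="; ")
f=scoopmap((541.5,-292.2,57.2),np.radians(128.4),0,84.6,76.2)
t=s["eef_pos"]
for dx in(0,):
  g=scoopmap((545,-298.7,57.2),np.radians(128.4),0,84.6,76.2)
  print([proj(c,g(P)).round().tolist() for P in((45,39,0),(45,-39,0),(-45,39,36),(-45,-39,36),(-92.5,0,101))],g((0,0,0)))
E
```

```text
31.7 [ 544.4 -297.8  185.9] [-0.2  0.3 -0.4] 0.6010084943137097
[[  271    73   102   207 13376]
 [   75   265    37    29   539]]
75 276 367; 90 274 369; 105 273 370; 120 272 372; 135 272 371; 150 273 371; 165 273 370; 180 274 370; 195 311 332; 210 311 333; 225 310 333; 240 309 335; 255 309 335; 270 309 335; [[276.0, 64.0], [370.0, 64.0], [275.0, 179.0], [371.0, 179.0], [323.0, 262.0]] [ 492.45089779 -232.39953351    0.        ]
```

The scoop stands flat on the worktop. Next is the flap: shut the fingers and go over and behind it.

Emit:
{"op": "arm_command", "data": {
  "steps": [0,0,0.8,0,30,0,0.5,0.9,0,0,-0.1,0.9,0.8,-0.4,0,-0.1,0.95,0,-0.4,0,-0.1,0.95,0,-0.4,0]
}}

```text
time_s: 32.38
eef_pos: [529.3, -131.5, 309.7]
ee_rot: [0.0, 0.482, 0.876, 0.0]
force: [0.1, 0.0, -0.1]
grip_width: -0.002
```

Emit:
{"op": "arm_command", "data": {
  "steps": [-0.1,0.95,0,-0.4,0,-0.1,0.95,0,-0.4,0,-0.1,0.95,0,-0.2,0,-0.1,0.95,0,0,0,-0.1,0.95,0,0,0]
}}

```text
time_s: 33.0
eef_pos: [504.2, 106.1, 309.4]
ee_rot: [0.0, 0.519, 0.855, 0.0]
force: [0.9, 0.1, 0.0]
grip_width: 0.001
```

Emit:
{"op": "arm_command", "data": {
  "steps": [-0.13,0.95,0,0,0,-0.1,0.97,0,0,0,0,0,0,0,0]
}}

```text
time_s: 33.38
eef_pos: [492.3, 203.1, 309.3]
ee_rot: [-0.0, 0.518, 0.856, 0.0]
force: [0.3, 0.1, -0.8]
grip_width: 0.001
```

```bash
python3 - <<'E'
from h import *
s=sense();print(s["time_s"],s["eef_pos"].round(1),s["ee_rot"].round(3),s["grip_width"])
for n in("scene","wrist"):
  c=capture(n);print(n,[(t,[(np.round(d["point"]).tolist(),round(d["score"],2)) for d in search_frame(c,t)[:2]]) for t in("flap_edge","sharps_mouth")])
  y=c["frame"].astype(int)
cv2.imwrite("pics/w17.png",c["frame"])
for P in((513.5,160.5,182),(509,169,245)):print(proj(c,P).round())
E
```

```text
33.375 [492.3 203.1 309.3] [-0.     0.518  0.856  0.   ] 0.0009992378894893063
scene [('flap_edge', [([509.0, 164.0, 213.0], 0.78)]), ('sharps_mouth', [([484.0, 121.0, 127.0], 0.73), ([515.0, -254.0, 15.0], 0.48)])]
wrist [('flap_edge', [([511.0, 162.0, 218.0], 0.61)]), ('sharps_mouth', [([502.0, 184.0, 184.0], 0.62)])]
[323. 283.]
[323. 310.]
```

Emit:
{"op": "arm_command", "data": {
  "steps": [0,0,-0.8,0,0,0,0,-0.95,0,0,0.1,-0.2,0,0,0,0.14,-0.27,0,0,0,0.14,-0.27,0,0,0]
}}

```text
time_s: 34.3
eef_pos: [513.1, 162.6, 223.9]
ee_rot: [0.001, 0.52, 0.854, 0.001]
force: [-1.9, 3.0, -0.9]
grip_width: 0.0
```

Emit:
{"op": "arm_command", "data": {
  "steps": [0.14,-0.27,0,0,0,0.14,-0.27,0,0,0,0.1,-0.2,-0.2,0,0,0.1,-0.2,-0.2,0,0,0,0,0,0,0]
}}

```text
time_s: 34.92
eef_pos: [535.9, 115.7, 200.9]
ee_rot: [-0.001, 0.52, 0.854, -0.001]
force: [-0.2, -0.1, 0.2]
grip_width: 0.002
```

Emit:
{"op": "arm_command", "data": {
  "steps": [0.05,-0.09,-0.15,0,0,0,0,-0.1,0,0,0,0,0,0,0]
}}

```text
time_s: 35.3
eef_pos: [538.3, 112.2, 189.2]
ee_rot: [-0.0, 0.519, 0.855, -0.0]
force: [-0.8, 0.5, -0.1]
grip_width: -0.001
```

Emit:
{"op": "arm_command", "data": {
  "steps": [0,0,-0.06,0,0,0,0,0,0,0]
}}

```text
time_s: 35.55
eef_pos: [538.4, 112.2, 186.4]
ee_rot: [-0.0, 0.519, 0.855, -0.0]
force: [0.3, -0.6, -0.4]
grip_width: 0.0
```

Emit:
{"op": "arm_command", "data": {
  "steps": [0,0,-0.06,0,0,0,0,0,0,0]
}}

```text
time_s: 35.8
eef_pos: [538.7, 112.1, 184.4]
ee_rot: [0.001, 0.519, 0.855, 0.0]
force: [-0.7, 0.7, 5.9]
grip_width: 0.001
```

```bash
python3 - <<'E'
from h import *
for n in("scene","wrist"):
  c=capture(n);print(n,[(t,[(np.round(d["point"]).tolist(),round(d["score"],2)) for d in search_frame(c,t)[:2]]) for t in("flap_edge","sharps_mouth")])
E
```

```text
scene [('flap_edge', [([516.0, 128.0, 180.0], 0.9)]), ('sharps_mouth', [([484.0, 110.0, 125.0], 0.95)])]
wrist [('flap_edge', [([524.0, 136.0, 184.0], 0.58)]), ('sharps_mouth', [([514.0, 168.0, 181.0], 0.77), ([525.0, 136.0, 182.0], 0.48)])]
```

Contact shows up at 184.4 mm, which is the level of a flat flap. I'll press a little more, then retreat and check everything.

Emit:
{"op": "arm_command", "data": {
  "steps": [0,0,-0.06,0,0,0,0,0,0,0,0,0,0.3,0,0,0,0,1,0,0,0,-0.5,1,0,0]
}}

```text
time_s: 36.72
eef_pos: [538.2, 87.7, 297.0]
ee_rot: [-0.0, 0.518, 0.855, -0.0]
force: [0.1, -0.5, 0.1]
grip_width: -0.003
```

Emit:
{"op": "arm_command", "data": {
  "steps": [-0.5,-0.9,0.6,0,0,-0.8,-0.9,0,0,0,-0.8,-0.6,0,0,0,0,0,0,0,0]
}}

```text
time_s: 37.22
eef_pos: [432.1, -34.2, 326.3]
ee_rot: [0.001, 0.521, 0.854, 0.0]
force: [0.8, -0.2, 0.5]
grip_width: 0.004
```

```bash
python3 - <<'E'
from h import *
s=sense();print(s["time_s"],s["eef_pos"].round(1),s["force"].round(1))
ims=[]
for n in("top","scene"):
  c=capture(n)
  for t in("flap_edge","forceps","kidney_dish","scoop","vial_0"):print(n,t,[(np.round(d["point"]).tolist(),round(d["score"],2)) for d in search_frame(c,t)[:3]])
  ims.append(c["frame"])
cv2.imwrite("pics/v18.png",np.hstack([cv2.resize(ims[0][150:360,120:500],(440,330)),cv2.resize(ims[1][120:420,180:460],(340,330))]))
E
```

```text
37.225 [432.1 -34.2 326.3] [ 0.8 -0.2  0.5]
top flap_edge [([528.0, 137.0, 184.0], 0.75)]
top forceps [([636.0, 16.0, 16.0], 0.81)]
top kidney_dish [([639.0, 4.0, -0.0], 0.7)]
top scoop [([505.0, -247.0, 3.0], 0.91)]
top vial_0 []
scene flap_edge [([524.0, 129.0, 181.0], 0.56)]
scene forceps []
scene kidney_dish [([654.0, 12.0, 16.0], 0.91), ([517.0, -255.0, 21.0], 0.37)]
scene scoop [([518.0, -257.0, 17.0], 0.61)]
scene vial_0 []
```

View pics/v18.png

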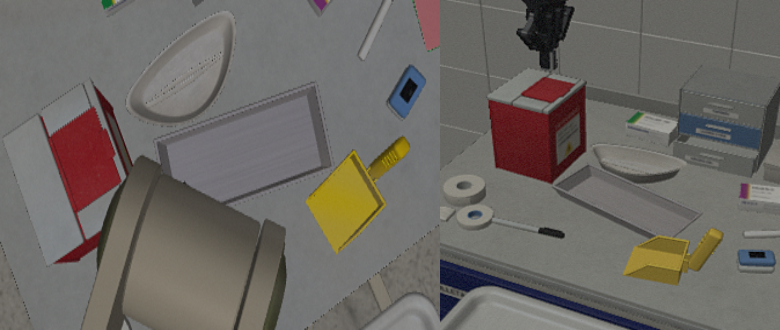

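The flap lies flat, the forceps are in the dish, the tray is empty, the scoop stands on the worktop and the arm is clear of everything.

```bash
python3 -c "
from rig import finish_job;print(finish_job())"
```

```text
the job is handed in; nothing more can be done
None
```

The job is handed in at about 37 s of the 72 s allowed, with every step of the task carried out; the hand-in itself reports no verdict.

**What I did:**
- I laid the forceps in the kidney dish.
- I scooped the three vials against the tray's far end and tipped the scoop back about 15° to hold them.
- I tipped the scoop against the upright flap and backed off, so the vials dropped into the mouth.
- I set the scoop back near its old place and closed the flap with the shut fingers.

**Last checks:**
- **Vials:** the wrist picture showed vials inside the box and the scoop empty. The final pictures show an empty tray, and no vial was found outside the box. I never moved the gripper's fingers near a vial.
- **Flap:** it lies flat. The closing press met resistance at 184 mm, and the network puts the flap at 181–184 mm.
- **Forceps:** the top view puts them about 12 mm from the dish's centre and low in it. The scene view did not detect them.
- **Scoop:** it stands flat, well over 85 mm from the tray's centre. It sits about 6 mm further back than I predicted.

I viewed 16 pictures, against the budget of 10 plus one or two.

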